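# Swing the pastry brush round over the loaf tin

## Robot

A 6-joint arm with a two-finger parallel gripper is mounted at the origin on the work surface. World frame = base frame: x ahead of the robot, y to its left, z up, the work surface at z = 0. Lengths are in m, angles in degrees, forces in N, time in s.
With the tool pointing down it reaches from about 0.375 to 0.925 m from the base axis. Payload 5.7 kg.
Tool frame: the origin (TCP) lies between the finger pads; the fingertips stand 14 mm ahead of it and the grasp point (between the pads) lies 5 mm behind it; x points along the fingers, z is the direction in which the jaws open and shut, and the axes are right-handed (so a half turn about x gives the same grasp; the last joint's range is limited). The gripper opens to 88 mm and grips with 3 to 60 N. Pads are 20 mm wide; open, the fingers measure 115 mm over their backs; the gripper's body (75 mm by 178 mm) begins 61 mm behind the grasp point.
Start: joints at [-70.766, 20.558, 86.54, -0, 72.909, -6.595], TCP at [0.261, -0.54, 0.237] pointing down, gripper open.
Joint ranges: [-170.27, 170.27], [-57.76, 135], [12.27, 136.19], [-55.21, 235.2], [11.17, 155.16], [-170.74, 170.74]. Speed limits (degrees/s): [136.94, 136.94, 180, 180, 180, 180].

## Interface

Orientations are given as a 3x3 rotation matrix whose columns are the frame's x, y, z axes.
In Python, from bench import r gives the robot as it stands.
- The arm moves only by the shell command python3 -m crank 'ROWS' [OPENING] [FORCE]. ROWS is text: rows parted by semicolons, each of 6 numbers parted by spaces: the shift along the tool's x, y, z in cm, then the turn, a rotation vector about the tool's x, y, z in rad. In form: x y z wx wy wz; .... A call has 1 to 8 rows; each row is the pose to reach, as a shift and turn from the pose commanded when the call began, along the tool's axes at that moment; what a row does not reach only later rows make up. A row lasts 1/10 s, in which the tool goes at most 50 mm and 8.59 degrees, less where a joint would pass 70% of its speed; a pose out of reach is approached as far as the arm can. A call with a gripper value outside its range is refused whole. OPENING is the opening, from 0 (shut) to 1 (fully open), set as the call begins (- or left out, the last holds). The fingers move at their own pace and stop on an object; FORCE is the grip in N (left out, the last holds). Time passes only in rows, so rows that repeat a pose let the fingers close. It gives the time, the measured TCP pose, the force and the opening at its end, in the units of the state.
- r.observe(): the state, without advancing time (a new reading comes with each control period).
- r.read_camera(name): name is "scene" or "top" or "wrist"; returns a dict with "frame" (384x512x3 uint8, red, green, blue), "fov_y" (degrees; the focal length in pixels is half the picture's height over the tangent of half this angle, whatever the lens; pixels are square), "cx", "cy" (the principal point, pixels), "position" and "rotation" of the camera in the world. Camera axes: x right, y up, looking along -z (the intrinsics and any distortion apply to the point x, -y, -z); pixel columns grow to the right and rows downward; lengths in m; the calibration is good to about 2 mm. A picture is of the moment at which its call begins. There is no depth.
- r.hand_in(): hands the job in, once; it reports no verdict.
Trained networks look in the newest picture that a camera, given by its name, has taken for a name from the list of things; names that differ only in an ending like _2 or _b are one class to them, and where a whole thing is asked for, a point or a joint stands for the part that bears it (a point fixed in the world has none). Each returns a list of dicts, best first, with "confidence" (0 to 1); they miss things now and then, are a little off and sometimes report something else, mostly with a low value. They report only what shows in the picture. A call takes as long as a camera call. They do not tell look-alikes from the thing itself.
- r.search_frame(thing, camera): "position" ([column, row] in pixels, amid what is visible of it).
- r.place_of(thing, camera): "position" ([column, row] in pixels: a listed point, or the origin of a listed thing).
The state is a dict: "time": time; "joint_positions": joint angles; "joint_vel": joint speeds; "tau": joint torques, N m; "tool_pos": TCP position; "ee_rot": TCP orientation; "wrist_force": force on the tool from outside, world axes, zero at the start; "moment": the same for the moment, N m; "finger_gap": opening from 0.0 (shut) to 1.0 (fully open).
Only numpy, scipy, OpenCV 4.12 (cv2) and the standard library are available. Lean on these libraries where they do the work, as an engineer would, in place of code of your own. Each camera call takes 0.05 s, during which the arm holds its last target.

## Task

Turn the utensil carousel by pushing on one of its bare horizontal arms until the red silicone brush hangs over the middle of the dark loaf tin, and leave it at rest there. Push it round steadily rather than flicking it into a spin, touch none of the hanging utensils, and leave the tin and everything else on the shelf where it stands, neither bumped nor lifted.

Things in the scene. Friction and masses are not known exactly. Their poses are not given: they have to be found in the camera images.
- carousel: Fixed stand of the utensil carousel: round dark wooden foot 116 mm across, thin steel post. Origin on the vertical turning axis, at the work surface; z up. Its place and yaw differ every time. On the post turns a spider of four straight level bare aluminium arms, 90 degrees apart, from each of which a utensil hangs.
- hub_top (a point): Top of the round knob on the dark hub, on the turning axis, 321 mm above the work surface: the highest point of the carousel. The hub has a radius of 20 mm.
- brush_arm_end (a point): Outer end (red cap) of the arm that carries the brush, middle of its top edge, 145 mm from the axis, 300 mm up. The other three arms, alike, lie at 90, 180 and 270 degrees from it. Each is 14 mm wide and 12 mm high (288 to 300 mm up). Utensils hang 125 mm out from the axis; none comes within 95 mm of it, so a finger can dip below the arms between two of them, say 85 mm out.
- spinner (a joint): Angle of the spider on its post, rad, growing anticlockwise seen from above; 0 when the brush's arm points along the carousel's own -x axis. It turns freely both ways (the stops, at -6.4 and 12.7, are far from any start, which lies between 0.8 and 5.5) and stays where it is left: friction 0.12 N m (about 1.5 N at 85 mm out), light damping, no springs or notches.
- brush_head (a point): Lowest point of the hanging brush, middle of its head: 125 mm out from the turning axis, 108 mm above the work surface. It turns with the spider.
- brush: Pastry brush with pale wooden handle and red silicone head 44 mm wide, hanging by its loop from one arm, free to swing a little sideways and soon at rest. Origin in its loop, 270 mm up, 125 mm out from the turning axis; x points outward from the axis. Not to be touched.
- whisk: Steel balloon whisk 48 mm across, hanging from the arm 90 degrees anticlockwise (from above) from the brush's arm; origin in its loop as for the brush. Not to be touched.
- sieve: Small steel sieve 78 mm across with black handle, hanging from the arm opposite the brush; origin in its loop. Not to be touched.
- spoon: Wooden spoon 40 mm wide, hanging from the arm 90 degrees clockwise (from above) from the brush's arm; origin in its loop. Not to be touched.
- loaf_tin: Loose dark steel loaf tin, open on top, 90 x 160 mm (its x and y; 112 mm over the rims in x) and 60 mm high; origin at the centre of its underside. It stands about 125 mm from the turning axis, on any side, with its long side across the radius, so the brush passes over it.
- tub: Loose lidded food tub, clear with blue lid, 108 x 108 mm and 67 mm high, near the carousel; origin at the centre of its underside.
- ramekin: Loose white ramekin, 80 mm across and 45 mm high, near the carousel; origin at the centre of its underside.
- mug: Loose blue mug, 80 mm across, 90 mm high, on the right-hand side; origin at the centre of its underside.
- jam_jar: Loose amber jam jar with yellow cap, 70 mm across, 100 mm high, on the left-hand side; origin at the centre of its underside.
- bowl: Loose white bowl, 140 mm across, 60 mm high, far on the right-hand side; origin at the centre of its underside.
- spatula: Loose green-handled spatula lying flat on the left-hand side.
Not all that is in view belongs to the job. What is shaped like the loaf_tin but orange is not meant.

How it is judged (in metres and radians):
At the end, for the whole second after the job is handed in: The middle of the brush head is within 25 mm, seen from above, of the middle of the loaf tin, the carousel is at rest (under 0.05 rad/s), and the tin and the other loose things are within 15 mm of where they started (horizontal distance between brush_head and loaf_tin below 0.025 m and velocity of joint spinner between -0.05 and 0.05 rad/s and distance of each of loaf_tin, tub, ramekin, mug, jam_jar, bowl, spatula from where it was at the start of the episode below 0.015 m); the robot touches nothing.
It fails at once if a hanging utensil is touched (over 0.5 N) (contact force between any of the fingers, the arm and brush above 0.5 N or contact force between any of the fingers, the arm and whisk above 0.5 N or contact force between any of the fingers, the arm and sieve above 0.5 N or contact force between any of the fingers, the arm and spoon above 0.5 N).
It fails at once if the carousel is flicked into a spin (over 3 rad/s) (velocity of joint spinner above 3 rad/s or velocity of joint spinner below -3 rad/s).
It fails at once if the loaf tin is pushed or lifted by more than 15 mm (distance of loaf_tin from where it was at the start of the episode above 0.015 m).
It fails at once if another loose thing is pushed or lifted by more than 15 mm (distance of any of tub, ramekin, mug, jam_jar, bowl, spatula from where it was at the start of the episode above 0.015 m).
It also fails if it takes over 50 s, if anything falls off the work surface, if the arm or the gripper's body presses on something with over 40 N, if the wrist force passes 120 N, or if a joint passes its speed limit or range.

## Working session

There is one attempt and no reset: what is moved stays moved. The work goes in short steps, Python scripts to look and compute and a shell command to move; the robot and the scene stay as the last step left them, time stands still between calls to the robot, and variables do not carry over. Pictures are saved under pics/ and viewed, and the job is handed in when it is done.

```bash
mkdir -p pics; ls
cat > h.py <<'E'
import numpy as np, cv2
from bench import r
def ray(c,px):
    f=c["frame"].shape[0]/2/np.tan(np.radians(c["fov_y"])/2)
    d=np.array([(px[0]-c["cx"])/f,-(px[1]-c["cy"])/f,-1.0])
    return np.array(c["position"]),np.array(c["rotation"])@d
def atz(c,px,z):
    p,d=ray(c,px); return p+d*(z-p[2])/d[2]
def proj(c,P):
    f=c["frame"].shape[0]/2/np.tan(np.radians(c["fov_y"])/2)
    q=np.array(c["rotation"]).T@(np.array(P)-np.array(c["position"]))
    return np.array([c["cx"]+f*q[0]/-q[2],c["cy"]-f*q[1]/-q[2]])
E
python3 - <<'E'
from h import *
np.set_printoptions(precision=4,suppress=True)
for n in ["scene","top","wrist"]:
    c=r.read_camera(n); cv2.imwrite(f"pics/{n}0.png",c["frame"][:,:,::-1])
    print(n,c["fov_y"],c["cx"],c["cy"],c["position"],[k for k in c]); print(np.array(c["rotation"]))
    for t in ["hub_top","brush_arm_end","brush_head","loaf_tin","carousel","tub","ramekin","mug","jam_jar","bowl","whisk","sieve","spoon"]:
        l=r.place_of(t,n)
        print(t,[(np.round(x["position"],1).tolist(),round(x["confidence"],2)) for x in l[:3]])
print(r.observe())
E
```

```text
pics
scene 54.039785608165005 254.21605119498517 191.91659154009494 [ 1.1884 -0.538   0.9785] ['frame', 'fov_y', 'cx', 'cy', 'position', 'rotation']
[[ 0.6277 -0.5235  0.5761]
 [ 0.7784  0.4202 -0.4663]
 [ 0.002   0.7412  0.6713]]
hub_top [([243.7, 170.9], 0.6)]
brush_arm_end [([237.6, 145.9], 0.57)]
brush_head [([239.1, 145.8], 0.73), ([243.3, 194.9], 0.72)]
loaf_tin [([221.3, 270.2], 0.7), ([162.3, 242.5], 0.7), ([289.5, 182.4], 0.55)]
carousel [([126.1, 290.5], 0.73), ([245.3, 245.2], 0.59)]
tub [([233.2, 211.7], 0.74), ([239.2, 162.5], 0.44)]
ramekin [([295.1, 258.1], 0.68), ([252.8, 214.9], 0.63)]
mug [([123.4, 289.2], 0.65), ([245.3, 170.3], 0.36)]
jam_jar [([348.3, 190.4], 0.84), ([288.4, 180.1], 0.41)]
bowl [([142.7, 336.7], 0.64)]
whisk [([205.3, 192.4], 0.52)]
sieve [([256.2, 216.9], 0.67), ([201.9, 194.6], 0.26)]
spoon [([287.9, 183.1], 0.7)]
top 55.45990632775113 254.15204948262434 184.59881091465027 [0.3282 0.0257 1.5855] ['frame', 'fov_y', 'cx', 'cy', 'position', 'rotation']
[[-0.0102  0.9904 -0.1377]
 [-0.9999 -0.0083  0.0142]
 [ 0.013   0.1379  0.9904]]
hub_top [([269
[... 709 characters left out ...]
_top []
brush_arm_end []
brush_head []
loaf_tin [([84.3, 10.6], 0.69)]
carousel []
tub []
ramekin []
mug []
jam_jar []
bowl []
whisk []
sieve []
spoon []
{'time': 2.1, 'joint_positions': array([-70.7652,  20.5556,  86.5389,   0.0005,  72.9106,  -6.5939]), 'joint_vel': array([0.0105, 0.0213, 0.0611, 0.0135, 0.0559, 0.1069]), 'tau': array([ -0.0057, -51.5337, -27.112 ,   0.0669,   0.025 ,  -0.    ]), 'tool_pos': array([ 0.2614, -0.54  ,  0.2366]), 'ee_rot': array([[-0.    ,  0.9001,  0.4357],
       [ 0.0001,  0.4357, -0.9001],
       [-1.    ,  0.    , -0.0001]]), 'wrist_force': array([ 0.5248, -0.7099, -0.1885]), 'moment': array([-0.032 ,  0.0479, -0.0532]), 'finger_gap': 0.9979064271457504}
```

Run:
```python
import cv2
a=cv2.imread("pics/scene0.png");cv2.imwrite("pics/s0z.png",cv2.resize(a[110:370,90:400],None,fx=2.3,fy=2.3,interpolation=2))
a=cv2.imread("pics/top0.png");cv2.imwrite("pics/t0z.png",cv2.resize(a[90:290,130:400],None,fx=2.9,fy=2.9,interpolation=2))
```

```text
(no output)
```

View pics/s0z.png

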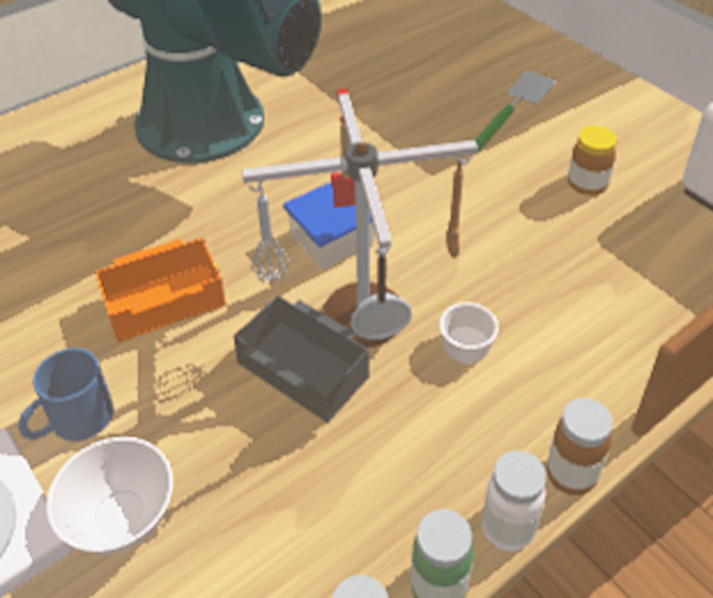

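View pics/t0z.png

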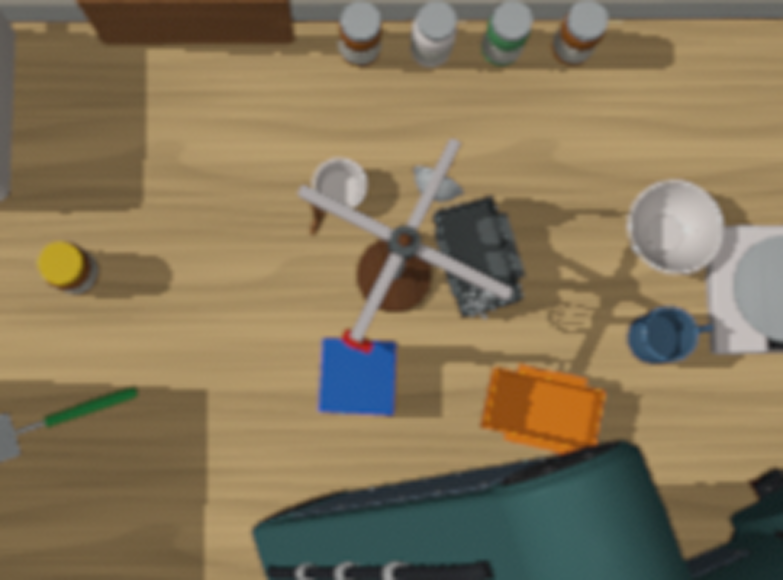

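View pics/top0.png

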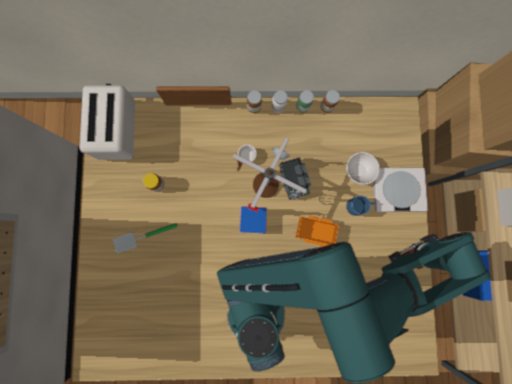

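Run:
```python
from h import *
np.set_printoptions(precision=4,suppress=True)
s=r.read_camera("scene");t=r.read_camera("top")
def tri(ps,pt):
    A=[];b=[]
    for c,p in((s,ps),(t,pt)):
        o,d=ray(c,p);d/=np.linalg.norm(d);M=np.eye(3)-np.outer(d,d);A.append(M);b.append(M@o)
    A=np.vstack(A);b=np.hstack(b);return np.linalg.lstsq(A,b,rcond=None)[0]
print("hub top",atz(t,(269.8,171.8),.321),atz(s,(243.7,170.9),.321),tri((243.7,170.9),(269.8,171.8)))
print("foot", atz(t,(265.8,183.5),0),atz(s,(245.3,245.2),0))
print("armend",atz(t,(252,207.8),.3),atz(s,(237.6,145.9),.3))
print("tin",atz(t,(297.4,177.3),0),atz(s,(221.3,270.2),0))
print("tub",atz(t,(253.2,222.2),0),"orange",atz(t,(315.5,230.9),0),"ram",atz(t,(247.3,155.5),0))
# arm ends from the top zoom
for z in [(457,145),(303,190),(508,293),(355,345)]:
    p=(z[0]/2.9+130,z[1]/2.9+90); print(p,atz(t,p,.3))
# tin silhouette in top & scene
for c,n in((t,"top"),(s,"scene")):
    im=c["frame"].astype(int); v=im.max(2); sat=v-im.min(2)
    m=((v<85)&(sat<25)).astype(np.uint8)
    k,l,st,ce=cv2.connectedComponentsWithStats(m)
    for i in range(1,k):
        if st[i,4]>60: print(n,st[i],ce[i])
```

```text
hub top [ 0.549 -0.048  0.321] [ 0.5383 -0.0495  0.321 ] [ 0.5459 -0.0507  0.3268]
foot [ 0.5531 -0.0483  0.    ] [ 0.5368 -0.0484  0.    ]
armend [0.4245 0.0156 0.3   ] [0.4082 0.0266 0.3   ]
tin [ 0.5795 -0.1879  0.    ] [ 0.5695 -0.1695  0.    ]
tub [0.3847 0.0086 0.    ] orange [ 0.3447 -0.2599  0.    ] ram [0.6791 0.0319 0.    ]
(287.58620689655174, 140.0) [ 0.6689 -0.1155  0.3   ]
(234.48275862068965, 155.51724137931035) [0.613  0.0767 0.3   ]
(305.1724137931035, 191.0344827586207) [ 0.4823 -0.1738  0.3   ]
(252.41379310344828, 208.9655172413793) [0.4204 0.0142 0.3   ]
top [ 88  94   9  47 301] [ 91.6578 117.0664]
top [106  94   8  47 288] [109.3507 117.0035]
top [  63  146   21  237 1538] [ 72.7347 267.2321]
top [428 157  84  29 558] [474.405  170.5179]
top [280 158  31  40 595] [295.4319 173.1109]
top [264 169  11  17  74] [269.2973 174.6216]
top [  0 213  18 142 630] [  9.4825 276.6444]
top [ 218  232  274  152 7054] [388.015  285.8373]
top [266 283  35   9 233] [283.0644 287.0129]
top [249 284  14   7  77] [255.2987 287.2987]
top [ 239  304   60   64 1874] [263.6926 333.453 ]
top [442 361  40  23 266] [459.7744 373.1692]
scene [   0    0   91  169 5643] [35.967  60.1315]
scene [ 98   0  24  44 558] [109.2079  26.0394]
scene [ 121    0  108  175 6963] [170.2933  93.108 ]
scene [322   0  11  36 253] [327.0672  16.7787]
scene [ 337    0   39   44 1428] [356.1814  19.9594]
scene [190  25  18  36  89] [198.191   40.3483]
scene [192 139   9  19  65] [195.8308 149.6308]
scene [422 147  36  21  97] [437.7216 155.433 ]
scene [411 155  28  13  61] [422.2951 160.3607]
scene [  0 162  61  55 996] [ 27.0492 185.9498]
scene [388 193  41  26  69] [409.1159 206.2464]
scene [440 224  59  47 224] [459.7723 256.0089]
```

Run:
```python
import cv2
a=cv2.imread("pics/top0.png");cv2.imwrite("pics/t0y.png",cv2.resize(a[130:220,230:330],None,fx=6,fy=6,interpolation=0))
a=cv2.imread("pics/scene0.png");cv2.imwrite("pics/s0y.png",cv2.resize(a[225:300,180:280],None,fx=7,fy=7,interpolation=0))
```

```text
(no output)
```

View pics/t0y.png

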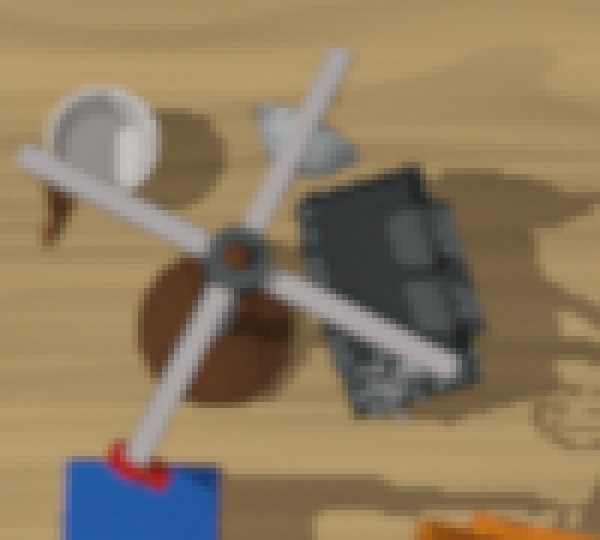

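View pics/s0y.png

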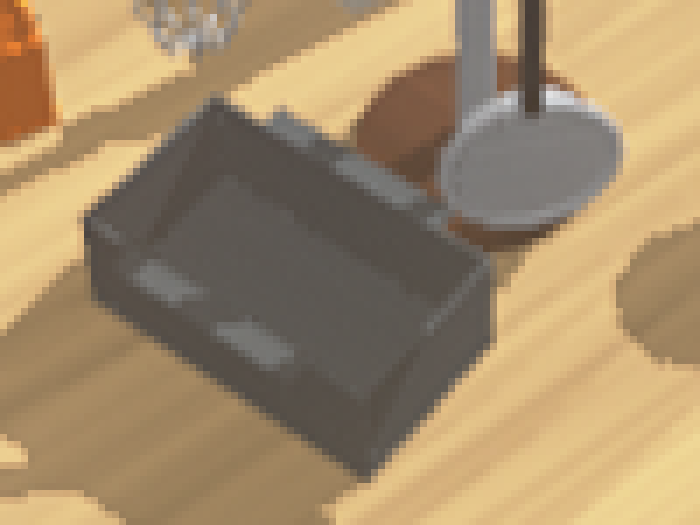

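Run:
```python
from h import *
np.set_printoptions(precision=4,suppress=True)
s=r.read_camera("scene");t=r.read_camera("top")
Zt=lambda x,y:(x/6+230,y/6+130)
Zs=lambda x,y:(x/7+180,y/7+225)
print("hub s",atz(s,(247,175),.321),"foot s",atz(s,(247,246),0),"foot t",atz(t,Zt(217,328),0))
print("tin top corners");
T=np.array([atz(t,Zt(*p),.06) for p in((300,195),(420,168),(478,380),(357,415))]);print(T,T.mean(0))
S=np.array([atz(s,Zs(*p),.06) for p in((217,97),(85,215),(490,262))]);print(S, (S[1]+S[2])/2)
S=np.array([atz(s,Zs(*p),0) for p in((92,298),(370,480),(490,345))]);print(S, (S[0]+S[2])/2, np.linalg.norm(np.diff(S,axis=0),axis=1))
d=S[1]-S[0];print("long edge s",np.degrees(np.arctan2(d[1],d[0])))
for a,b in((0,3),(1,2)):
  d=T[b]-T[a];print("long t",np.degrees(np.arctan2(d[1],d[0])))
d=atz(t,Zt(145,460),.3)-atz(t,Zt(340,55),.3);print("brush arm dir",np.degrees(np.arctan2(d[1],d[0])),np.linalg.norm(d))
d=atz(t,Zt(455,365),.3)-atz(t,Zt(25,155),.3);print("whisk arm dir",np.degrees(np.arctan2(d[1],d[0])),np.linalg.norm(d))
print(r.observe()["time"])
```

```text
hub s [ 0.5581 -0.0534  0.321 ] foot s [ 0.5431 -0.046   0.    ] foot t [ 0.5479 -0.0498  0.    ]
tin top corners
[[ 0.6344 -0.1073  0.06  ]
 [ 0.6533 -0.1931  0.06  ]
 [ 0.5012 -0.2297  0.06  ]
 [ 0.4773 -0.1441  0.06  ]] [ 0.5665 -0.1686  0.06  ]
[[ 0.4875 -0.1477  0.06  ]
 [ 0.5076 -0.2306  0.06  ]
 [ 0.6384 -0.1084  0.06  ]] [ 0.573  -0.1695  0.06  ]
[[ 0.5054 -0.2332  0.    ]
 [ 0.6603 -0.1914  0.    ]
 [ 0.6382 -0.1087 -0.    ]] [ 0.5718 -0.1709 -0.    ] [0.1604 0.0856]
long edge s 15.097006997700959
long t -166.8115899213998
long t -166.4646921522369
brush arm dir 153.7426099685147 0.2716431114797416
whisk arm dir -116.87935462694139 0.28483427315712007
2.3
```

Axis at about (0.547, -0.050) and the dark tin's centre at about (0.569, -0.170). What could be taken for the tin: the dark one at top pixel (295,178) and scene pixel (222,270), and the orange one at top (317,231). The dark one matches the description, and the close crops confirm it. The brush arm is the one with the red cap at top (252,208), pointing at about 153.5°, and it must reach about -79°. That is about +127° anticlockwise. I'll push the whisk's arm at r≈68 mm with a closed gripper. First I rise.

```bash
python3 -m crank '-2 0 0 0 0 0; -5 0 0 0 0 0; -8 0 0 0 0 0; -11 0 0 0 0 0; -14 0 0 0 0 0; -16 0 0 0 0 0; -16 4 -3 0 0 0; -16 7 -5.5 0 0 0' 0 20
python3 -m crank '0 3 -2.4 0 0 0; 0 6 -4.8 0 0 0; 0 9 -7.2 0 0 0; 0 12 -9.6 0 0 0; 0 15 -12 0 0 0; 0 18 -14.4 0 0 0; 0 20 -16 0 0 0; 0 20 -16 0 0 0'
```

```text
time: 3.1
tool_pos: [0.301, -0.4595, 0.3973]
ee_rot: [[0.001, 0.901, 0.434], [-0.001, 0.434, -0.901], [-1.0, 0.001, 0.001]]
wrist_force: [-0.8, 0.0, 0.1]
finger_gap: 0.309
time: 3.9
tool_pos: [0.4116, -0.2263, 0.3969]
ee_rot: [[0.001, 0.898, 0.439], [0.001, 0.439, -0.898], [-1.0, 0.001, -0.0]]
wrist_force: [-0.5, 0.2, 1.1]
finger_gap: 0.006
```

```bash
python3 -m crank '0 3 -2.4 0 0 0; 0 6 -4.8 0 0 0; 0 9 -7.2 0 0 0; 0 12 -9.7 0 0 0; 0 13.1 -10.7 0 0 0; 0 13.1 -10.7 0 0 0'
python3 - <<'E'
from h import *
for n in ("scene","wrist","top"):
    c=r.read_camera(n); cv2.imwrite(f"pics/{n}1.png",c["frame"][:,:,::-1])
a=cv2.imread("pics/scene1.png");cv2.imwrite("pics/s1z.png",cv2.resize(a[60:300,130:390],None,fx=2.4,fy=2.4,interpolation=2))
print(r.observe()["time"])
E
```

```text
time: 4.5
tool_pos: [0.4825, -0.0748, 0.3966]
ee_rot: [[-0.0, 0.899, 0.438], [0.0, 0.438, -0.899], [-1.0, -0.0, -0.0]]
wrist_force: [-0.4, -0.6, 0.0]
finger_gap: 0.01
4.65
```

View pics/s1z.png

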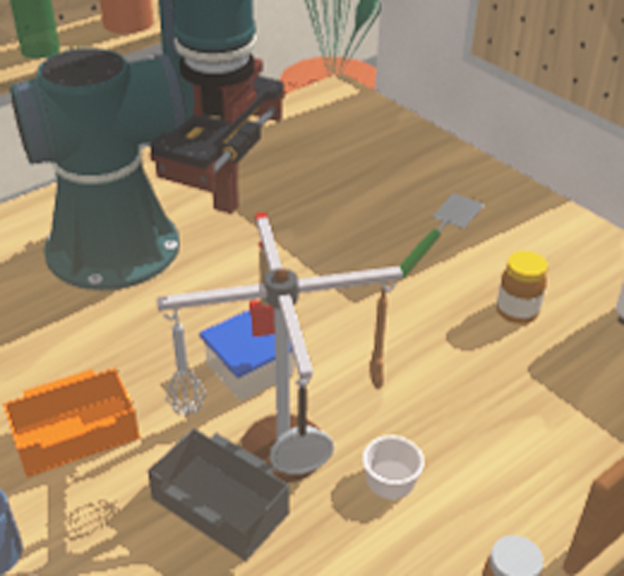

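View pics/wrist1.png

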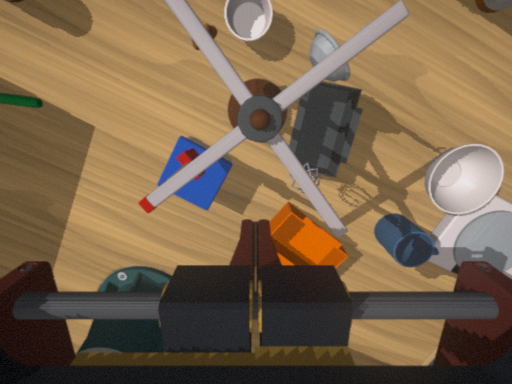

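View pics/top1.png

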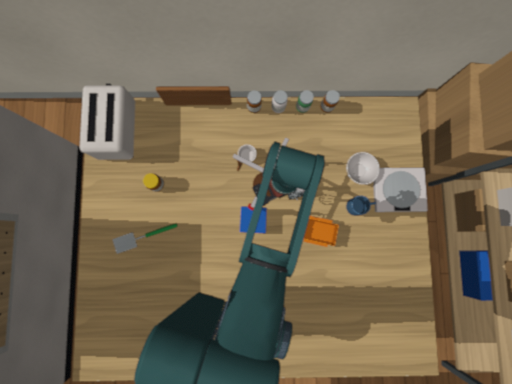

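Run:
```python
from h import *
np.set_printoptions(precision=4,suppress=True)
w=r.read_camera("wrist")
print("hub",atz(w,(260,119),.321),"brush end",atz(w,(148,205),.3),"whisk end",atz(w,(336,230),.3),"sieve end",atz(w,(403,9),.3))
print("fingertip",proj(w,(.4825,-.0748,.383)))
# tin corners top rim
P=[atz(w,p,.06) for p in((309,82),(361,90),(337,177),(290,166))];print(P,np.mean(P,0))
```

```text
hub [ 0.5491 -0.0505  0.321 ] brush end [0.4255 0.0126 0.3   ] whisk end [ 0.4829 -0.1702  0.3   ] sieve end [ 0.6745 -0.1171  0.3   ]
fingertip [250.8558 231.0667]
[array([ 0.6298, -0.1097,  0.06  ]), array([ 0.6575, -0.1967,  0.06  ]), array([ 0.5061, -0.24  ,  0.06  ]), array([ 0.4863, -0.1494,  0.06  ])] [ 0.5699 -0.1739  0.06  ]
```

```bash
python3 -m crank '2 0 0 0 0 0; 4 0 0 0 0 0; 6 0 0 0 0 0; 8 0 0 0 0 0; 9.5 0 0 0 0 0; 10.7 0 0 0 0 0; 10.7 0 0 0 0 0'
python3 - <<'E'
from h import *
# waypoints in tool shift cm for finger circle r=.069
A=np.array([.548,-.051]); y=np.array([.9,.4357]); z=np.array([.4357,-.9])
o=r.observe()["tool_pos"];print(o,r.observe()["wrist_force"])
for a in range(-160,13,4):
    p=A+.069*np.array([np.cos(np.radians(a)),np.sin(np.radians(a))]); d=(p-o[:2])*100
    print(a,np.round([d@y,d@z],1))
E
```

```text
time: 5.4
tool_pos: [0.4808, -0.0761, 0.2882]
ee_rot: [[-0.003, 0.901, 0.434], [0.001, 0.434, -0.901], [-1.0, -0.002, -0.002]]
wrist_force: [0.1, -0.2, -0.1]
finger_gap: 0.002
[ 0.48082264 -0.07612071  0.28822648] [ 0.13905872 -0.24334134 -0.08025445]
-160 [ 0.3 -0. ]
-156 [0.2 0.4]
-152 [0.2 0.9]
-148 [0.3 1.4]
-144 [0.3 1.9]
-140 [0.5 2.4]
-136 [0.6 2.8]
-132 [0.8 3.3]
-128 [0.9 3.7]
-124 [1.2 4.1]
-120 [1.4 4.5]
-116 [1.7 4.9]
-112 [2.  5.3]
-108 [2.4 5.6]
-104 [2.7 6. ]
-100 [3.1 6.3]
-96 [3.5 6.5]
-92 [3.9 6.8]
-88 [4.4 7. ]
-84 [4.8 7.2]
-80 [5.3 7.3]
-76 [5.7 7.4]
-72 [6.2 7.5]
-68 [6.7 7.6]
-64 [7.2 7.6]
-60 [7.6 7.5]
-56 [8.1 7.5]
-52 [8.6 7.4]
-48 [9.1 7.3]
-44 [9.5 7.1]
-40 [10.  7.]
-36 [10.4  6.7]
-32 [10.8  6.5]
-28 [11.2  6.2]
-24 [11.6  5.9]
-20 [11.9  5.6]
-16 [12.3  5.3]
-12 [12.6  4.9]
-8 [12.9  4.5]
-4 [13.1  4.1]
0 [13.4  3.7]
4 [13.5  3.2]
8 [13.7  2.8]
12 [13.8  2.3]
```

```bash
python3 -m crank '0 0 0.4 0 0 0; 0.1 0 0.9 0 0 0; 0 0.2 1.4 0 0 0; 0 0.3 1.9 0 0 0; 0 0.5 2.3 0 0 0; 0 0.6 2.7 0 0 0; 0 0.7 3.0 0 0 0; 0 0.8 3.2 0 0 0'
python3 - <<'E'
from h import *
w=r.read_camera("wrist"); cv2.imwrite("pics/w2.png",w["frame"][:,:,::-1]); print(r.observe()["wrist_force"])
E
```

```text
time: 6.2
tool_pos: [0.503, -0.1005, 0.2894]
ee_rot: [[-0.001, 0.9, 0.436], [0.001, 0.436, -0.9], [-1.0, -0.0, -0.001]]
wrist_force: [-1.3, 2.9, 0.8]
finger_gap: 0.002
[-0.80941892  0.64686289 -0.19457631]
```

View pics/w2.png

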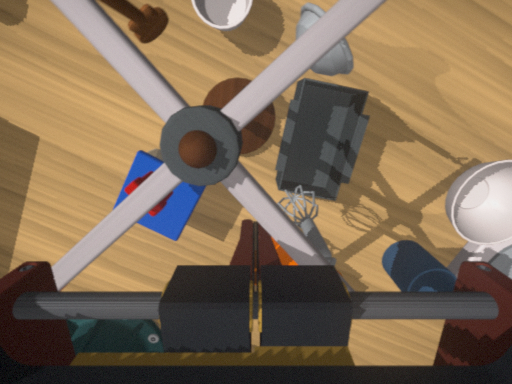

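Contact has just been made at about -132°, with the arm on the finger's anticlockwise side. I push on.

```bash
python3 -m crank '0 0.1 0.4 0 0 0; 0 0.35 0.8 0 0 0; 0 0.6 1.2 0 0 0; 0 0.9 1.6 0 0 0; 0 1.2 2.0 0 0 0; 0 1.6 2.35 0 0 0; 0 1.95 2.7 0 0 0; 0 2.3 3.0 0 0 0'
python3 -m crank '0 0.4 0.2 0 0 0; 0 0.8 0.5 0 0 0; 0 1.3 0.7 0 0 0; 0 1.7 0.9 0 0 0; 0 2.2 1.0 0 0 0; 0 2.6 1.1 0 0 0; 0 3.1 1.2 0 0 0; 0 3.6 1.25 0 0 0'
python3 - <<'E'
from h import *
w=r.read_camera("wrist"); cv2.imwrite("pics/w3.png",w["frame"][:,:,::-1]); o=r.observe();p=o["tool_pos"][:2]-[.548,-.051];print(o["wrist_force"],np.hypot(*p),np.degrees(np.arctan2(p[1],p[0])))
E
```

```text
time: 7.05
tool_pos: [0.5374, -0.1181, 0.2897]
ee_rot: [[0.0, 0.9, 0.436], [-0.0, 0.436, -0.9], [-1.0, -0.0, 0.0]]
wrist_force: [-2.1, 1.1, 0.5]
finger_gap: 0.009
time: 7.85
tool_pos: [0.575, -0.1133, 0.2896]
ee_rot: [[-0.0, 0.9, 0.436], [-0.0, 0.436, -0.9], [-1.0, -0.0, -0.0]]
wrist_force: [-3.0, 1.4, 0.3]
finger_gap: 0.001
[-1.53493215  0.17536913 -0.47601761] 0.06818118998692271 -65.72127706225115
```

View pics/w3.png

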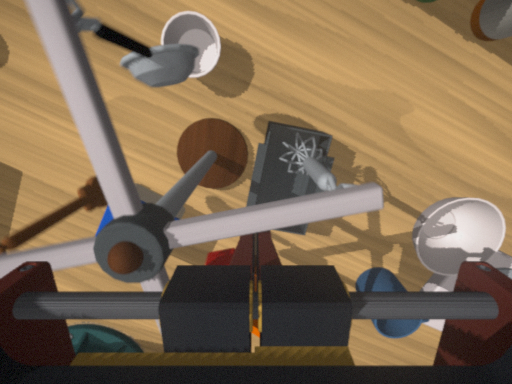

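```bash
python3 -m crank '0 0.45 0 0 0 0; 0 0.9 -0.1 0 0 0; 0 1.4 -0.15 0 0 0; 0 1.9 -0.25 0 0 0; 0 2.35 -0.4 0 0 0; 0 2.8 -0.55 0 0 0; 0 3.25 -0.8 0 0 0; 0 3.65 -1.0 0 0 0'
python3 -m crank '0 0.4 -0.25 0 0 0; 0 0.8 -0.55 0 0 0; 0 1.1 -0.8 0 0 0; 0 1.25 -0.95 0 0 0; 0 1.3 -1.0 0 0 0; 0 1.3 -1.0 0 0 0; 0 1.3 -1.0 0 0 0'
python3 - <<'E'
from h import *
w=r.read_camera("wrist"); cv2.imwrite("pics/w4.png",w["frame"][:,:,::-1]); o=r.observe();p=o["tool_pos"][:2]-[.548,-.051];print(o["wrist_force"],np.hypot(*p),np.degrees(np.arctan2(p[1],p[0])))
s=r.read_camera("scene"); cv2.imwrite("pics/s4.png",cv2.resize(s["frame"][60:300,130:390,::-1],None,fx=2.4,fy=2.4,interpolation=2))
E
```

```text
time: 8.7
tool_pos: [0.6037, -0.0882, 0.2897]
ee_rot: [[0.0, 0.9, 0.436], [-0.0, 0.436, -0.9], [-1.0, 0.0, 0.0]]
wrist_force: [-2.2, -1.6, 0.7]
finger_gap: 0.006
time: 9.4
tool_pos: [0.611, -0.0736, 0.2898]
ee_rot: [[0.001, 0.9, 0.436], [0.0, 0.436, -0.9], [-1.0, 0.001, -0.0]]
wrist_force: [0.4, -0.4, 0.9]
finger_gap: 0.005
[-0.67672259 -0.01226543 -0.34978821] 0.06692093511361494 -19.7807557665558
```

View pics/w4.png

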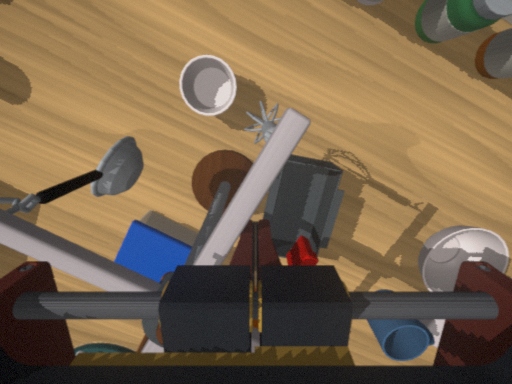

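View pics/s4.png

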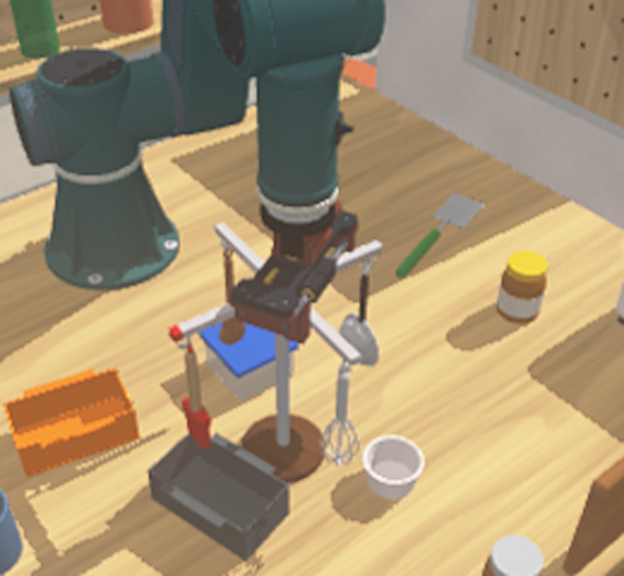

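Run:
```python
from h import *
w=r.read_camera("wrist");s=r.read_camera("scene")
e=atz(w,(293,116),.3); m=atz(w,(215,243),.3)
for q in(e,m):
    d=q[:2]-[.548,-.051]; print(q,np.hypot(*d),np.degrees(np.arctan2(d[1],d[0])))
d=e-m;print(np.degrees(np.arctan2(d[1],d[0])))
print("brush head w",atz(w,(301,250),.12))
q=atz(s,(176/2.4+130,332/2.4+60),.295);d=q[:2]-[.548,-.051];print("cap scene",q,np.hypot(*d),np.degrees(np.arctan2(d[1],d[0])))
q=atz(s,(200/2.4+130,444/2.4+60),.108);d=q[:2]-[.548,-.051];print("head scene",q,np.hypot(*d),np.degrees(np.arctan2(d[1],d[0])))
print(r.place_of("brush_arm_end","scene")[:2],r.place_of("brush_head","scene")[:2])
```

```text
[ 0.69024331 -0.05831014  0.3       ] 0.1424310306528419 -2.941946740055113
[ 0.60654279 -0.0511168   0.3       ] 0.05854290154549757 -0.11431215108529501
-4.9120122104735096
brush head w [ 0.54324214 -0.17773274  0.12      ]
cap scene [ 0.53702599 -0.1843966   0.295     ] 0.1338472333162621 -94.70290717818904
head scene [ 0.54845192 -0.17616762  0.108     ] 0.1251684375694191 -89.79313287667684
[{'position': [202.2, 195.2], 'confidence': 0.97}] [{'position': [213.3, 241.1], 'confidence': 0.84}]
```

Whisk arm at about -3°, so the brush is at about -93°. Another 13° to go.

```bash
python3 -m crank '0 0.2 -0.15 0 0 0; 0 0.4 -0.4 0 0 0; 0 0.6 -0.65 0 0 0; 0 0.8 -0.9 0 0 0; 0 0.95 -1.1 0 0 0; 0 1.05 -1.2 0 0 0; 0 1.05 -1.2 0 0 0'
python3 - <<'E'
from h import *
o=r.observe();p=o["tool_pos"][:2]-[.548,-.051];print(o["wrist_force"],np.hypot(*p),np.degrees(np.arctan2(p[1],p[0])))
w=r.read_camera("wrist");cv2.imwrite("pics/w5.png",w["frame"][:,:,::-1])
s=r.read_camera("scene");cv2.imwrite("pics/s5.png",cv2.resize(s["frame"][160:310,170:310,::-1],None,fx=4,fy=4,interpolation=2))
E
```

```text
time: 10.4
tool_pos: [0.6151, -0.0579, 0.2897]
ee_rot: [[0.0, 0.9, 0.436], [0.001, 0.436, -0.9], [-1.0, 0.001, -0.0]]
wrist_force: [-0.3, -0.4, 0.3]
finger_gap: 0.01
[-0.27282571 -0.41239507  0.28223566] 0.06750475370833228 -5.880729544619433
```

View pics/w5.png

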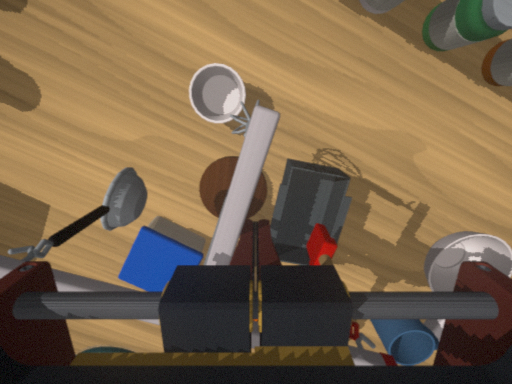

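View pics/s5.png

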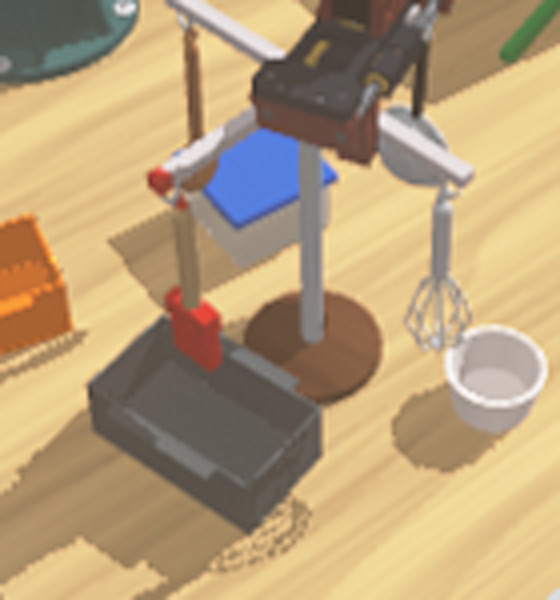

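Run:
```python
from h import *
w=r.read_camera("wrist");s=r.read_camera("scene");A=np.array([.548,-.051])
def sh(n,q):
    d=q[:2]-A; print(n,q.round(4),np.hypot(*d).round(4),np.degrees(np.arctan2(d[1],d[0])).round(1))
sh("end",atz(w,(266,108),.3)); sh("mid",atz(w,(219,258),.3)); 
sh("brush head s",atz(s,(197/4+170,354/4+160),.108))
sh("cap s",atz(s,(160/4+170,181/4+160),.294))
P=[atz(w,p,.06) for p in((287,160),(348,176),(271,252))]; print((P[1]+P[2])/2)
P=[atz(s,(x/4+170,y/4+160),0) for x,y in((94,420),(320,455))];print(P,(P[0]+P[1])/2)
P=[atz(s,(x/4+170,y/4+160),.06) for x,y in((90,385),(322,410))];print((P[0]+P[1])/2)
```

```text
end [ 0.692  -0.0286  0.3   ] 0.1457 8.9
mid [ 0.6025 -0.0416  0.3   ] 0.0553 9.8
brush head s [ 0.5704 -0.1701  0.108 ] 0.1212 -79.3
cap s [ 0.5691 -0.1848  0.294 ] 0.1355 -81.0
[ 0.57787919 -0.16849456  0.06      ]
[array([ 0.49756837, -0.22695042,  0.        ]), array([ 0.63664309, -0.10744003,  0.        ])] [ 0.56710573 -0.16719522  0.        ]
[ 0.57477829 -0.16912826  0.06      ]
```

Brush head and tin centre agree within a few mm. I back off, lift and verify.

```bash
python3 -m crank '0 -0.1 0.4 0 0 0; 0 -0.3 0.9 0 0 0; 0 -0.3 0.9 0 0 0; -2 -0.3 0.9 0 0 0; -4 -0.3 0.9 0 0 0; -7 -0.3 0.9 0 0 0; -10 -0.3 0.9 0 0 0; -13 -0.3 0.9 0 0 0'
python3 -m crank '0 -3 2 0 0 0; 0 -6 4 0 0 0; 0 -9 7 0 0 0; 0 -12 10 0 0 0; 0 -15 13 0 0 0; 0 -18 16 0 0 0; 0 -21 19 0 0 0; 0 -24 22 0 0 0'
python3 -m crank '0 0 2 0 0 0; 0 -3 4 0 0 0; 0 -6 6 0 0 0; 0 -8 8 0 0 0; 0 -10 10 0 0 0; 0 -10 10 0 0 0; 0 -10 10 0 0 0; 0 -10 10 0 0 0'
python3 - <<'E'
from h import *
t=r.read_camera("top");cv2.imwrite("pics/t6.png",cv2.resize(t["frame"][90:290,130:400,::-1],None,fx=2.9,fy=2.9,interpolation=2))
s=r.read_camera("scene");cv2.imwrite("pics/s6.png",cv2.resize(s["frame"][110:370,90:400,::-1],None,fx=2.3,fy=2.3,interpolation=2))
print(r.place_of("brush_arm_end","top")[:2],r.observe()["time"])
E
```

```text
time: 11.4
tool_pos: [0.6159, -0.0679, 0.4208]
ee_rot: [[-0.0, 0.9, 0.435], [0.0, 0.435, -0.9], [-1.0, -0.0, -0.0]]
wrist_force: [0.3, 0.1, 0.2]
finger_gap: 0.008
time: 12.2
tool_pos: [0.4951, -0.3721, 0.4198]
ee_rot: [[0.0, 0.9, 0.435], [0.0, 0.435, -0.9], [-1.0, 0.0, 0.0]]
wrist_force: [-0.2, 0.4, 0.1]
finger_gap: 0.007
time: 13.0
tool_pos: [0.4499, -0.5031, 0.4197]
ee_rot: [[0.0, 0.9, 0.436], [0.001, 0.436, -0.9], [-1.0, 0.0, -0.001]]
wrist_force: [-0.0, -0.2, 0.0]
finger_gap: -0.001
[{'position': [310.8, 162.1], 'confidence': 0.64}] 13.15
```

View pics/t6.png

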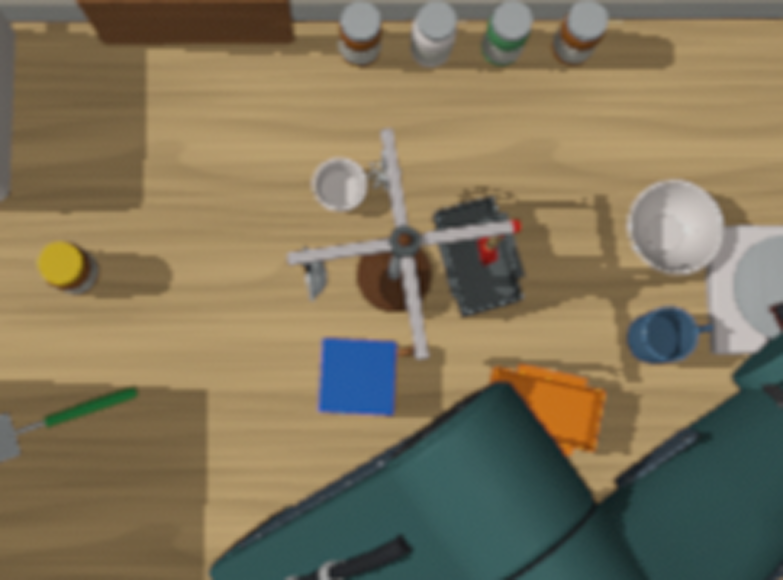

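View pics/s6.png

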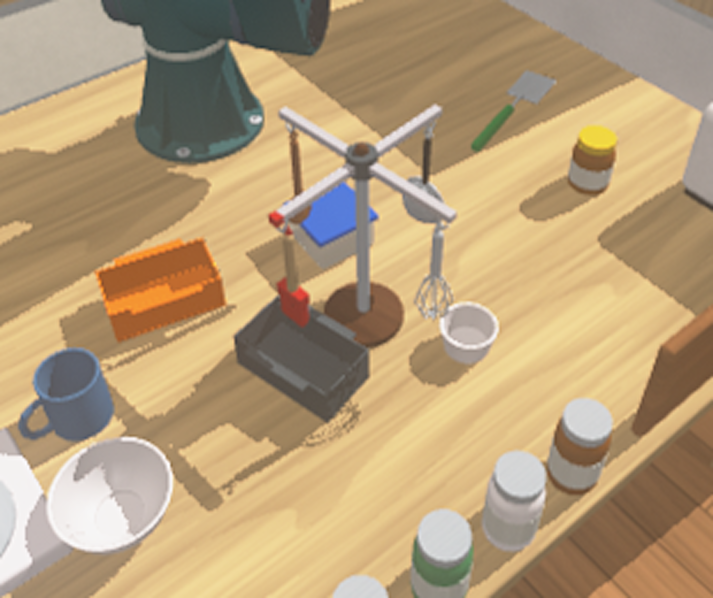

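Run:
```python
from h import *
t=r.read_camera("top");s=r.read_camera("scene");s2=r.read_camera("scene")
P=lambda x,y,z:atz(t,(x/2.9+130,y/2.9+90),z)
d=P(518,226,.3)-P(291,259,.3);e=P(387,133,.3)-P(422,355,.3)
print(np.degrees(np.arctan2(d[1],d[0])),np.degrees(np.arctan2(e[1],e[0]))-90)
print("head",P(489,250,.115),atz(s,(294/2.3+90,322/2.3+110),.108))
print("tin",np.mean([P(435,213,.06),P(491,198,.06),P(522,298,.06),P(464,316,.06)],0))
a=cv2.imread("pics/scene0.png")[:,:,::-1]
for x,y,w,h,n in((95,290-30,50,70,"mug/bowl"),(190,240,60,55,"tin"),(335,160,30,35,"jar"),(290,240,20,30,"ram")):
    print(n,np.abs(s["frame"][y:y+h,x:x+w].astype(int)-a[y:y+h,x:x+w]).mean())
print("motion",np.abs(s["frame"].astype(int)-s2["frame"]).max(), r.observe()["time"])
```

```text
-82.08768415322804 -82.0591012906847
head [ 0.56575441 -0.17750582  0.115     ] [ 0.57244644 -0.176581    0.108     ]
tin [ 0.56603725 -0.16869962  0.06      ]
mug/bowl 5.397047619047619
tin 6.871414141414141
jar 0.5723809523809524
ram 0.5455555555555556
motion 59 13.3
```

```bash
python3 -m crank '0 0 0 0 0 0; 0 0 0 0 0 0; 0 0 0 0 0 0; 0 0 0 0 0 0; 0 0 0 0 0 0; 0 0 0 0 0 0; 0 0 0 0 0 0; 0 0 0 0 0 0' >/dev/null
python3 - <<'E'
from h import *
a=r.read_camera("scene")["frame"].astype(int);b=r.read_camera("scene")["frame"].astype(int)
d=np.abs(a-b).max(2);ys,xs=np.where(d>20);print(len(xs),list(zip(xs,ys))[:15])
t=r.read_camera("top")["frame"].astype(int);u=r.read_camera("top")["frame"].astype(int)
print((np.abs(t-u).max(2)>20).sum())
E
```

```text
3 [(np.int64(43), np.int64(145)), (np.int64(25), np.int64(178)), (np.int64(18), np.int64(202))]
2
```

The picture is still: only a few pixels changed, none of them on the carousel. Handing in.

```bash
python3 -c "
from bench import r
print(r.hand_in(), r.observe()['time'])"
```

```text
the job is handed in; nothing more can be done
the job is handed in; nothing more can be done
```

I turned the carousel about 125° anticlockwise by pushing the whisk's bare arm with the closed gripper, about 68 mm from the axis and at roughly 0.7 rad/s. The red brush now hangs over the middle of the dark loaf tin. I then backed off, lifted clear and handed in at about 14 s. The hand-in gave no verdict.

**Position:** in the last pictures the brush arm is at -82°, and the tin's centre lies at about -80° from the axis. The brush head measures about (0.566 to 0.572, -0.177) and the tin's centre about (0.566 to 0.573, -0.170). That is roughly 5 to 12 mm apart, inside the 25 mm limit. The cameras and my corner readings disagreed by 5 to 8 mm.

**At rest:** two scene pictures 0.05 s apart, just after the retreat, differed by up to 59 grey levels. I waited 0.8 s and repeated the check, and only 3 stray pixels changed, none on the carousel.

**Other things on the shelf:** in the final views the loose things looked to be where they started. The crops on the jar and the ramekin barely changed. The tin and mug/bowl crops did change; by eye this looked like the moved shadows and the brush, and the tin's measured centre had not shifted beyond the measuring error. The readings at the end of each push stayed at about 3 N or less. I saw no sign that a utensil was touched, though I had no direct measurement of that.

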